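# Lock the camera arm with the loop pin

## Task

The security camera's square arm sticks out of its test stand and must be locked so it cannot slide out. Take the pin with the swinging wire loop from the wooden block, push it fully down through the upright hole near the arm's free end with its loop pointing out past that end, then swing the loop down over the end of the arm until it snaps shut underneath, and let go.

Things in the scene. Friction and masses are not known exactly. Their poses are not given: they have to be found in the camera images.
- loop_pin: Loose steel pin in one of the block's sockets, the only one with a wire loop. Origin: underside centre of its flange (28 mm wide, 6 thick), resting on the block's top; z up the shank axis. Below: shank 12.5 mm wide, 38 long, last 10 tapered to a 5 mm tip. Above: square grip head 22 x 22 mm (sides along x, y), 20 to 46 mm up. Loop hinge 14 mm up, along x; open loop points level to +y. 0.2 kg.
- loop (a joint): Swing of the wire loop, rad: 0 = open, level, towards the pin's +y; 1.57 = shut, hanging straight down. A U of 6 mm wire, 48 mm clear between its side wires, cross bar 60 mm from the hinge with a flat thumb tab, 30 mm wide, reaching from 58 to 72 mm. An over-centre spring holds it open below 0.4 rad and snaps it shut by itself beyond; press straight down on the tab with 1 to 2 N, past about 0.6 rad since the pin leans a little.
- cross_hole (a point): Mouth centre of the upright hole in the stand's square aluminium arm (30 x 30 mm), on its top face, 105 mm above the desk. z up; y along the arm to its free end, 25 mm away. Hole 15 mm wide, right through, bevelled to 23 mm at the mouth. Pin home: flange on the arm's top, origin here, pin y along this y (loop past the end). Fixed; sleeve 40 mm away at -y, 6 mm higher; camera beyond, 126 mm tall.
- pin_block: Fixed wooden block 250 x 70 x 55 mm tall with three sockets 85 mm apart along its x; origin under its centre, z up. It holds three upright pins: the loop pin, one with the same square head but no loop, and one with a T handle.
Things that resemble listed ones, but are neither listed nor needed, are in the scene too. What is shaped like the loop_pin but pink or turquoise is not meant.

How it is judged:
By the outcome, as a careful person would: the job done as asked, in the order asked, and still so for the second after the job is handed in, with the robot touching nothing.
It also fails if it takes over 51 s, if anything falls off the work surface, if the arm or the gripper's body presses on something with over 40 N, if the wrist force passes 120 N, or if a joint passes its speed limit or range.

## Robot

A 6-joint arm with a two-finger parallel gripper is mounted at the origin on the work surface. World frame = base frame: x ahead of the robot, y to its left, z up, the work surface at z = 0. Lengths are in m, angles in rad, forces in N, time in s.
With the tool pointing down it reaches from about 0.35 to 0.775 m from the base axis. Payload 7.3 kg.
Tool frame: the origin (TCP) lies midway between the tips of the shut fingers; the grasp point (between the pads) lies 19 mm behind it; x points along the fingers, z is the direction in which the jaws open and shut, and the axes are right-handed (so a half turn about x gives the same grasp; the last joint's range is limited). The gripper opens to 92 mm and grips with 3 to 60 N. Pads are 19 mm wide; open, the fingers measure 130 mm over their backs; the gripper's body (75 mm by 190 mm) begins 47 mm behind the grasp point.
Start: joints at [1.111, 0.342, 1.524, -0, 1.275, -0.146], TCP at [0.162, 0.499, 0.196] pointing down, gripper open.
Joint ranges: [-2.53, 2.53], [-0.77, 2.02], [0.04, 2.7], [-1, 4.14], [0.28, 2.66], [-3.11, 3.11]. Speed limits (rad/s): [2.57, 2.57, 3.14, 3.14, 3.14, 3.14].

## Interface

Orientations are given as [roll, pitch, yaw] about the fixed x, y, z axes, in that order (R = Rz(yaw) Ry(pitch) Rx(roll)).
In Python, from cell import observe, cams, robot gives the robot as it stands.
- The arm moves only by the tool jog_arm, never from a script. Its argument "plan" is one flat list of numbers, 7 for each row, row after row: the turn, a rotation vector about the tool's x, y, z in degrees, then the shift along the tool's x, y, z in cm, then the opening, from -1 (shut) to 1 (fully open). In form: [ax, ay, az, x, y, z, jaw, ax, ay, az, x, y, z, jaw, ...]. A call has 1 to 10 rows; each row is the pose to reach, as a shift and turn from the pose commanded when the call began, along the tool's axes at that moment; what a row does not reach only later rows make up. A row lasts 1/10 s, in which the tool goes at most 50 mm and 8.59 degrees, less where a joint would pass 70% of its speed; a pose out of reach is approached as far as the arm can. A call with a gripper value outside its range is refused whole. The fingers move at their own pace and stop on an object; "newtons" is the grip in N (left out, the last holds). Time passes only in rows, so rows that repeat a pose let the fingers close. It gives the time, the measured TCP pose, the force and the opening at its end, in the units of the state.
- observe(): the state, without advancing time (a new reading comes with each control period).
- cams.read_camera(name): name is "scene" or "top" or "wrist"; returns a dict with "image" (400x640x3 uint8, red, green, blue), "fov_y" (degrees; the focal length in pixels is half the picture's height over the tangent of half this angle, whatever the lens; pixels are square), "cx", "cy" (the principal point, pixels), "k1" (the pictures are not rectified: a ray, as slopes to the right and down, at radius r is drawn at 1 + k1 r^2 times it, then the intrinsics apply), "T" (4x4, takes a point from camera to world coordinates). Camera axes: x right, y down, z forward; pixel columns grow to the right and rows downward; lengths in m; the calibration is good to about 2 mm. A picture is of the moment at which its call begins. There is no depth.
- robot.hand_in(): hands the job in, once; it reports no verdict.
The state is a dict: "time": time; "qpos": joint angles; "qvel": joint speeds; "joint_efforts": joint torques, N m; "tool_pos": TCP position; "tool_rot": TCP orientation; "contact_force": force on the tool from outside, world axes, zero at the start; "torque": the same for the moment, N m; "opening": finger opening in m.
Only numpy, scipy, OpenCV 4.12 (cv2) and the standard library are available. Lean on these libraries where they do the work, as an engineer would, in place of code of your own. Each camera call takes 0.05 s, during which the arm holds its last target.

## Working session

There is one attempt and no reset: what is moved stays moved. The work goes in short steps, Python scripts to look and compute and a tool call to move; the robot and the scene stay as the last step left them, time stands still between calls to the robot, and variables do not carry over. Pictures are saved under pics/ and viewed, and the job is handed in when it is done.

Besides the shell and the picture viewer there is one more tool, called after "Emit:" by a JSON object that holds its "method" and its "body", one argument or row to a line. jog_arm: Moves the arm, as the interface text tells. Its arguments: {"type":"object","properties":{"plan":{"type":"array"},"newtons":{"type":"number"}},"required":["plan"]}

```bash
mkdir -p pics; ls; python3 - <<'E'
from cell import observe, cams, robot
import cv2,numpy as np
for n in ["scene","top","wrist"]:
    d=cams.read_camera(n)
    cv2.imwrite(f"pics/{n}0.png",d["image"][:,:,::-1])
    np.save(f"pics/{n}0.npy",d,allow_pickle=True)
    print(n,d["fov_y"],d["cx"],d["cy"],d["k1"],np.round(d["T"],3).tolist())
print(observe())
E
```

```text
pics
scene 56.951099601450004 316.62338800579545 202.18109512313154 -0.0003065982740227333 [[-0.172, 0.676, -0.717, 1.008], [0.985, 0.115, -0.128, 0.151], [-0.004, -0.728, -0.685, 0.582], [0.0, 0.0, 0.0, 1.0]]
top 47.8975129051814 327.34468712427497 196.95818905372988 -0.015191995721055025 [[-0.009, -0.996, 0.092, 0.43], [-1.0, 0.008, -0.015, 0.082], [0.014, -0.093, -0.996, 0.902], [0.0, 0.0, 0.0, 1.0]]
wrist 64.39811530887462 317.5485486637806 204.18178218241562 -0.048119622575802365 [[0.309, 0.911, 0.273, 0.087], [0.951, -0.296, -0.091, 0.524], [-0.002, 0.288, -0.958, 0.384], [0.0, 0.0, 0.0, 1.0]]
{'time': 0.15, 'qpos': array([ 1.11099470e+00,  3.42529589e-01,  1.52477720e+00,  2.90980960e-05,
        1.27538505e+00, -1.46001810e-01]), 'qvel': array([ 0.00165388, -0.00339491, -0.00290768, -0.00111675, -0.00047984,
       -0.00017684]), 'joint_efforts': array([ 8.73023018e-04, -4.31475556e+01, -2.44350779e+01,  7.17168557e-02,
        5.37687424e-02, -9.25319409e-05]), 'tool_pos': array([0.16187952, 0.49907913, 0.19512892]), 'tool_rot': array([ 2.97027919,  1.56969678, -2.0559181 ]), 'contact_force': array([ 0.50238272,  1.17029746, -0.1769118 ]), 'torque': array([-0.05680404, -0.03273463, -0.00082222]), 'opening': 0.09184455730952365}
```

View pics/scene0.png

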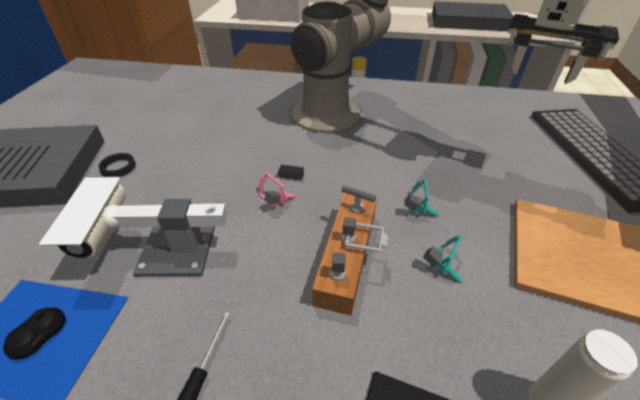

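View pics/top0.png

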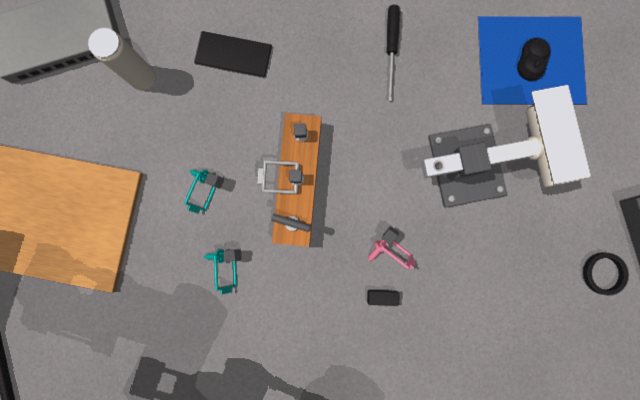

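View pics/wrist0.png

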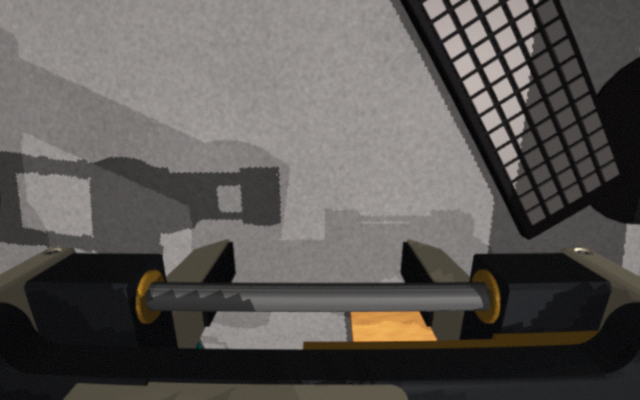

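The loop pin is in the block's middle socket (top view about (296,176)), with its loop to the left. The arm's free end is at about (428,166) with the hole near (438,165), also pointing left. I'll enlarge these areas.

```bash
python3 - <<'E'
import cv2
a=cv2.imread("pics/top0.png");s=cv2.imread("pics/scene0.png")
def crop(im,x,y,w,h,f,n):
    cv2.imwrite(n,cv2.resize(im[y:y+h,x:x+w],None,fx=f,fy=f,interpolation=cv2.INTER_CUBIC))
crop(a,250,105,90,75*2,4,"pics/c1.png") if 0 else crop(a,250,140,80,60,10,"pics/c1.png")
crop(a,415,130,80,60,10,"pics/c2.png")
crop(s,325,195,80,60,10,"pics/c3.png")
crop(s,160,190,80,60,10,"pics/c4.png")
E
```

```text
(no output)
```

View pics/c1.png

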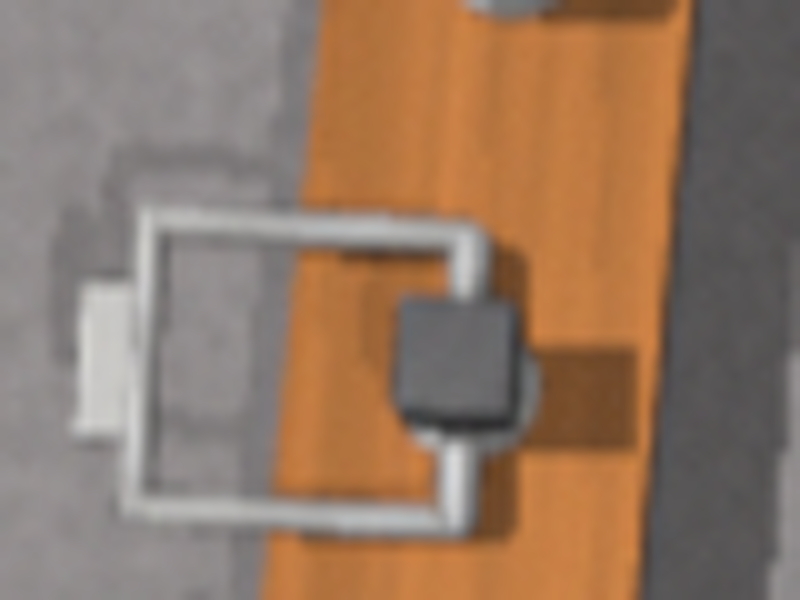

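View pics/c2.png

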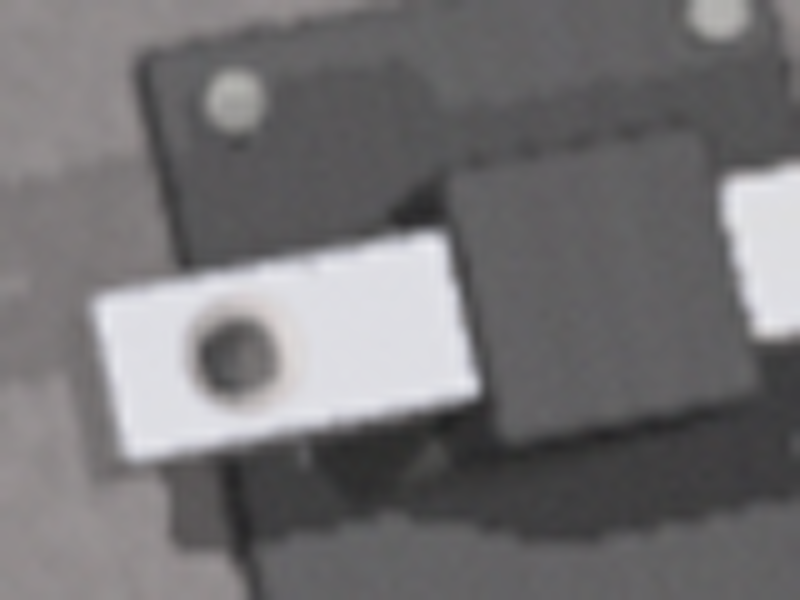

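View pics/c3.png

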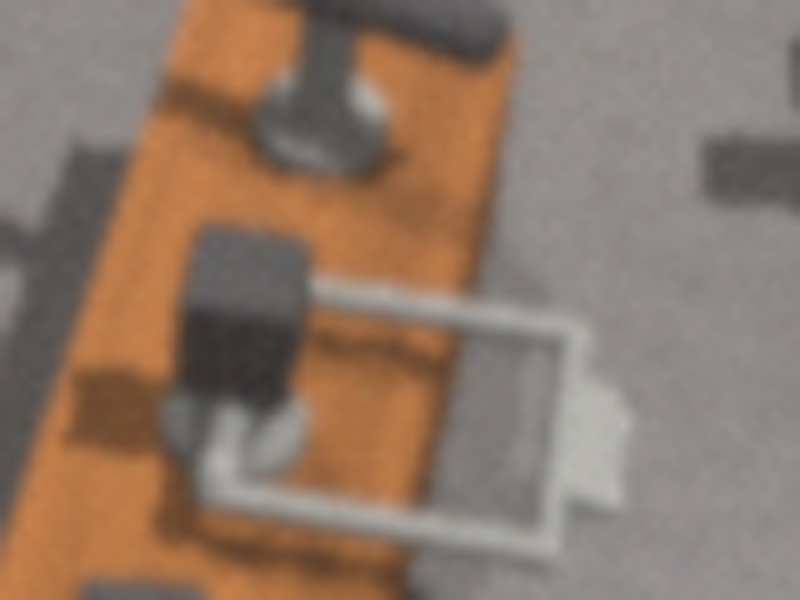

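View pics/c4.png

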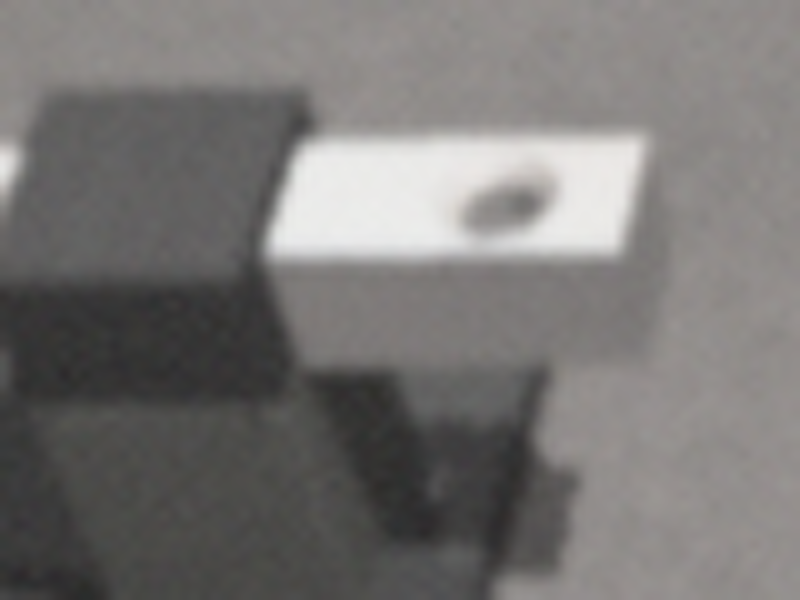

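```bash
cat > h.py <<'E'
import numpy as np,cv2
def ray(d,uv):
    f=200/np.tan(np.radians(d["fov_y"])/2)
    K=np.array([[f,0,d["cx"]],[0,f,d["cy"]],[0,0,1]])
    p=cv2.undistortPointsIter(np.array(uv,float).reshape(-1,1,2),K,np.array([d["k1"],0,0,0,0]),None,None,(3,50,1e-9))[:,0]
    T=d["T"]; r=np.c_[p,np.ones(len(p))]@T[:3,:3].T
    return T[:3,3],r
def onz(d,uv,z):
    o,r=ray(d,uv); return o+r*((z-o[2])/r[:,2])[:,None]
def proj(d,P):
    T=d["T"]; q=(np.atleast_2d(P)-T[:3,3])@T[:3,:3]; s=q[:,:2]/q[:,2:]
    f=200/np.tan(np.radians(d["fov_y"])/2); s=s*(1+d["k1"]*(s**2).sum(1))[:,None]
    return s*f+[d["cx"],d["cy"]]
def load(n): return np.load(n,allow_pickle=True).item()
def tri(ds,uvs):
    A=np.zeros((3,3));b=np.zeros(3)
    for d,uv in zip(ds,uvs):
        o,r=ray(d,[uv]); r=r[0]/np.linalg.norm(r[0]); M=np.eye(3)-np.outer(r,r); A+=M;b+=M@o
    return np.linalg.solve(A,b)
def c(x0,y0,f,L): return [[x0+(u+.5)/f-.5,y0+(v+.5)/f-.5] for u,v in L]
E
python3 - <<'E'
from h import *
np.set_printoptions(precision=4,suppress=True)
t=load("pics/top0.npy");s=load("pics/scene0.npy")
h1=c(250,140,10,[(400,297),(520,300),(518,412),(400,410)]); P=onz(t,h1,.101);print("head top",P,P.mean(0))
h3=c(325,195,10,[(200,228),(312,238),(305,298),(185,288)]); P=onz(s,h3,.101);print("scene",P,P.mean(0))
print("tri",tri([t,s],[np.mean(h1,0),np.mean(h3,0)]))
l1=c(250,140,10,[(150,215),(470,230),(455,520),(135,507)]);P=onz(t,l1,.069);print("loop top",P, P[0]-P[1],P[3]-P[2],P[0]-P[3])
l3=c(325,195,10,[(580,328),(552,548)]);P=onz(s,l3,.069);print("loopbar scene",P)
a2=c(415,130,10,[(92,298),(127,463),(480,390),(440,232),(240,356)]);P=onz(t,a2,.105);print("arm",P);
for v in (P[0]-P[3],P[1]-P[2],P[0]-P[1]): print(np.degrees(np.arctan2(v[1],v[0])),np.linalg.norm(v))
a4=c(160,190,10,[(650,135),(625,255),(265,252),(300,135),(507,200)]);Q=onz(s,a4,.105);print("arm scene",Q)
for v in (Q[0]-Q[3],Q[1]-Q[2],Q[0]-Q[1]): print(np.degrees(np.arctan2(v[1],v[0])),np.linalg.norm(v))
print(tri([t,s],[a2[4],a4[4]]))
E
```

```text
head top [[0.5551 0.1375 0.101 ]
 [0.5544 0.116  0.101 ]
 [0.5342 0.1164 0.101 ]
 [0.5347 0.1375 0.101 ]] [0.5446 0.1268 0.101 ]
scene [[0.5366 0.1181 0.101 ]
 [0.5357 0.1384 0.101 ]
 [0.5508 0.1386 0.101 ]
 [0.552  0.1172 0.101 ]] [0.5437 0.1281 0.101 ]
tri [0.5445 0.1275 0.1016]
loop top [[0.5759 0.1863 0.069 ]
 [0.5727 0.1266 0.069 ]
 [0.5182 0.1295 0.069 ]
 [0.5211 0.1889 0.069 ]] [0.0032 0.0597 0.    ] [0.0029 0.0594 0.    ] [ 0.0548 -0.0026  0.    ]
loopbar scene [[0.5193 0.1898 0.069 ]
 [0.574  0.1872 0.069 ]]
arm [[ 0.5709 -0.1038  0.105 ]
 [ 0.5409 -0.1092  0.105 ]
 [ 0.5537 -0.1734  0.105 ]
 [ 0.5825 -0.1672  0.105 ]
 [ 0.5602 -0.1302  0.105 ]]
100.434204459113 0.06448259360006318
101.28920744410216 0.06543976760224023
10.25647139957554 0.030447633010117773
arm scene [[ 0.5411 -0.1089  0.105 ]
 [ 0.5722 -0.1022  0.105 ]
 [ 0.5826 -0.1673  0.105 ]
 [ 0.5522 -0.174   0.105 ]
 [ 0.5622 -0.1288  0.105 ]]
99.67878042825596 0.06608195136487956
99.02479392547694 0.06590858565971336
-167.86808035132984 0.03184062280458439
[ 0.5604 -0.1304  0.103 ]
```

```bash
cat >> h.py <<'E'
from scipy.spatial.transform import Rotation as Ro
def tgt(yawdir_deg):  # tool x down, tool z along horizontal direction
    a=np.radians(yawdir_deg); x=np.array([0,0,-1.]); z=np.array([np.cos(a),np.sin(a),0]); return np.c_[x,np.cross(z,x),z]
def delta(s,P,R1,R0=None,p0=None):
    R0=Ro.from_euler("xyz",s["tool_rot"]).as_matrix() if R0 is None else R0
    p0=s["tool_pos"] if p0 is None else p0
    return np.degrees(Ro.from_matrix(R0.T@R1).as_rotvec()), 100*R0.T@(np.array(P)-p0)
E
python3 - <<'E'
from h import *
from cell import observe
np.set_printoptions(precision=3,suppress=True)
s=observe(); R=Ro.from_euler("xyz",s["tool_rot"]).as_matrix();print(R)
for a in (87.2,-92.8): print(a,delta(s,[.545,.1275,.20],tgt(a)))
E
```

```text
[[-0.001 -0.951  0.309]
 [-0.001  0.309  0.951]
 [-1.     0.    -0.001]]
87.2 (array([-15.18 ,  -0.06 ,  -0.019]), array([ -0.471, -47.911, -23.518]))
-92.8 (array([164.82 ,  -0.027,   0.087]), array([ -0.471, -47.911, -23.518]))
```

Emit:
{"method": "jog_arm", "body": {
  "plan": [-15.2,0,0,0,-47.9,-23.5,0.1,-15.2,0,0,0,-47.9,-23.5,0.1,-15.2,0,0,0,-47.9,-23.5,0.1,-15.2,0,0,0,-47.9,-23.5,0.1,-15.2,0,0,0,-47.9,-23.5,0.1,-15.2,0,0,0,-47.9,-23.5,0.1,-15.2,0,0,0,-47.9,-23.5,0.1,-15.2,0,0,0,-47.9,-23.5,0.1,-15.2,0,0,0,-47.9,-23.5,0.1,-15.2,0,0,0,-47.9,-23.5,0.1]
}}

```text
time: 1.15
tool_pos: [0.5169, 0.1547, 0.1955]
tool_rot: [0.957, 1.57, 2.479]
contact_force: [0.3, 0.8, 0.2]
opening: 0.0507
```

```bash
cat > st.py <<'E'
from h import *
from cell import observe,cams
np.set_printoptions(precision=3,suppress=True)
import sys
s=observe();print(s["time"],s["tool_pos"],s["qpos"],s["contact_force"],s["opening"])
def snap(n,tag):
    d=cams.read_camera(n); np.save(f"pics/{n}{tag}.npy",d,allow_pickle=True); cv2.imwrite(f"pics/{n}{tag}.png",d["image"][:,:,::-1]); return d
E
python3 - <<'E'
from st import *
print(delta(s,[.545,.1275,.19],tgt(87.2)))
E
```

```text
1.15 [0.517 0.155 0.195] [ 0.149  0.369  1.484  0.     1.289 -1.374] [0.316 0.818 0.174] 0.05074521560837886
(array([ 0.005,  0.013, -0.018]), array([ 0.546, -2.939, -2.579]))
```

Emit:
{"method": "jog_arm", "body": {
  "plan": [0,0,0,0,-2.9,-2.6,0.1,0,0,0,0,-2.9,-2.6,0.1,0,0,0,0,-2.9,-2.6,0.1]
}}

```text
time: 1.45
tool_pos: [0.5434, 0.1284, 0.1949]
tool_rot: [1.459, 1.569, 2.979]
contact_force: [-0.7, -0.4, 0.0]
opening: 0.051
```

```bash
python3 - <<'E'
from st import *
d=snap("wrist","1")
print(delta(s,[.545,.1275,.19],tgt(87.2)))
for P in ([.545,.1275,.101],[.545,.1275,.055]): print(proj(d,P))
E
```

```text
1.45 [0.543 0.128 0.195] [ 0.095  0.405  1.43   0.     1.308 -1.426] [-0.693 -0.422  0.04 ] 0.05100843365661786
(array([-0.091,  0.011, -0.093]), array([ 0.488, -0.163, -0.087]))
[[316.612 198.989]]
[[316.74  187.294]]
```

View pics/wrist1.png

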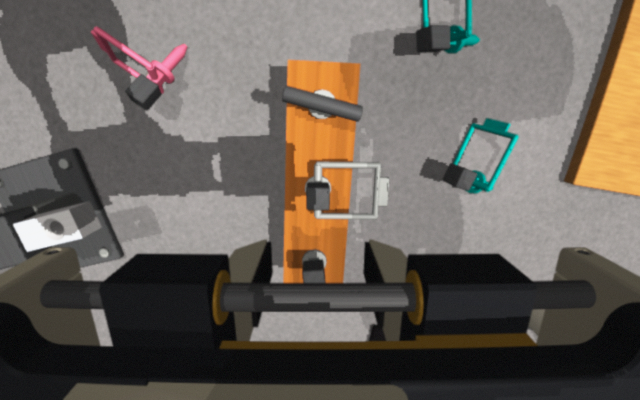

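The wrist view shows the grey loop pin's head at (317,195); the prediction was (316.6,199), so they agree. Descending.

Emit:
{"method": "jog_arm", "body": {
  "plan": [0,0,0,4,-0.1,-0.1,0.1,0,0,0,8,-0.1,-0.1,0.1,0,0,0,10,-0.1,-0.1,0.1,0,0,0,11.5,-0.1,-0.1,0.1,0,0,0,12.2,-0.1,-0.1,0.1,0,0,0,12.2,-0.1,-0.1,0.1,0,0,0,12.2,-0.1,-0.1,0.1]
}}

```text
time: 2.2
tool_pos: [0.5447, 0.1287, 0.0745]
tool_rot: [-1.337, 1.569, 0.186]
contact_force: [1.0, -0.2, -0.4]
opening: 0.0507
```

```bash
python3 - <<'E'
from st import *
for n in ("scene","wrist"): d=snap(n,"2"); print(proj(d,[[.545,.1275,.101],s["tool_pos"]]))
a=cv2.imread("pics/scene2.png");cv2.imwrite("pics/s2c.png",cv2.resize(a[150:290,290:430],None,fx=4,fy=4))
E
```

```text
2.2 [0.545 0.129 0.075] [ 0.095  0.525  1.592  0.     1.023 -1.428] [ 1.016 -0.157 -0.397] 0.05069139608902803
[[349.185 221.284]
 [349.036 231.157]]
[[315.702 254.244]
 [317.768 235.653]]
```

View pics/s2c.png

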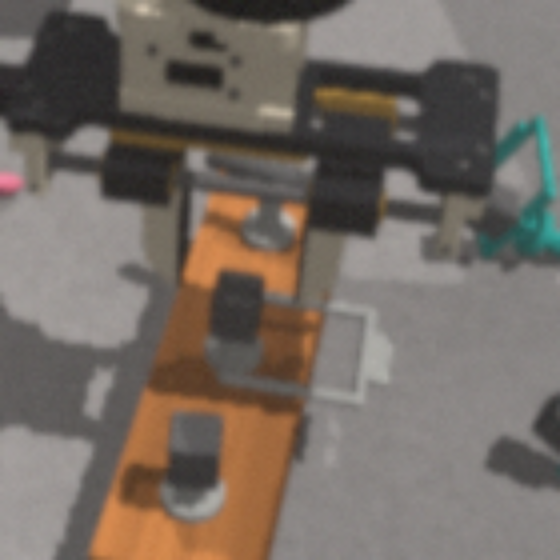

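View pics/wrist2.png

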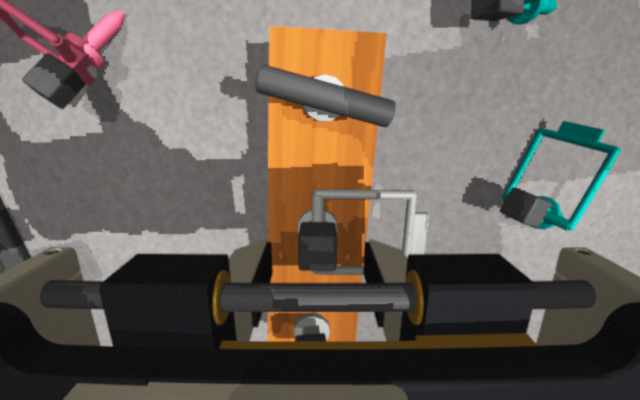

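```bash
python3 - <<'E'
from st import *
w=load("pics/wrist2.npy");c=load("pics/scene2.npy")
R=Ro.from_euler("xyz",s["tool_rot"]).as_matrix();print(R)
for dx in(0,-.019):
  for dz in (-.044,-.0255,.0255,.044):
    for dy in (-.0095,.0095):
      P=s["tool_pos"]+R@[dx,dy,dz]; print(dx,dy,dz,proj(w,P)[0],(proj(c,P)[0]-[290,150])*4)
E
python3 - <<'E'
import cv2
a=cv2.imread("pics/wrist2.png");cv2.imwrite("pics/w2c.png",cv2.resize(a[170:350,220:430],None,fx=3.5,fy=3.2))
E
```

```text
2.3 [0.545 0.128 0.075] [ 0.094  0.525  1.592  0.     1.022 -1.428] [-0.372 -0.994  0.215] 0.050478998072613
[[ 0.002 -0.999  0.048]
 [ 0.     0.048  0.999]
 [-1.    -0.002  0.   ]]
0 -0.0095 -0.044 [249.84  249.769] [138.036 324.396]
0 0.0095 -0.044 [247.942 222.376] [146.253 295.271]
0 -0.0095 -0.0255 [278.135 249.834] [177.345 330.822]
0 0.0095 -0.0255 [277.025 222.402] [184.831 301.444]
0 -0.0095 0.0255 [356.423 249.832] [287.534 348.832]
0 0.0095 0.0255 [357.506 222.396] [292.937 318.743]
0 -0.0095 0.044 [384.727 249.764] [328.18  355.475]
0 0.0095 0.044 [386.599 222.366] [332.801 325.122]
-0.019 -0.0095 -0.044 [243.374 263.299] [138.489 296.106]
-0.019 0.0095 -0.044 [241.064 233.639] [146.853 266.986]
-0.019 -0.0095 -0.0255 [274.354 263.402] [178.566 302.529]
-0.019 0.0095 -0.0255 [273.002 233.692] [186.171 273.153]
-0.019 -0.0095 0.0255 [360.133 263.401] [290.945 320.539]
-0.019 0.0095 0.0255 [361.454 233.687] [296.384 290.437]
-0.019 -0.0095 0.044 [391.125 263.297] [332.413 327.184]
-0.019 0.0095 0.044 [393.404 233.631] [337.038 296.813]
```

View pics/w2c.png

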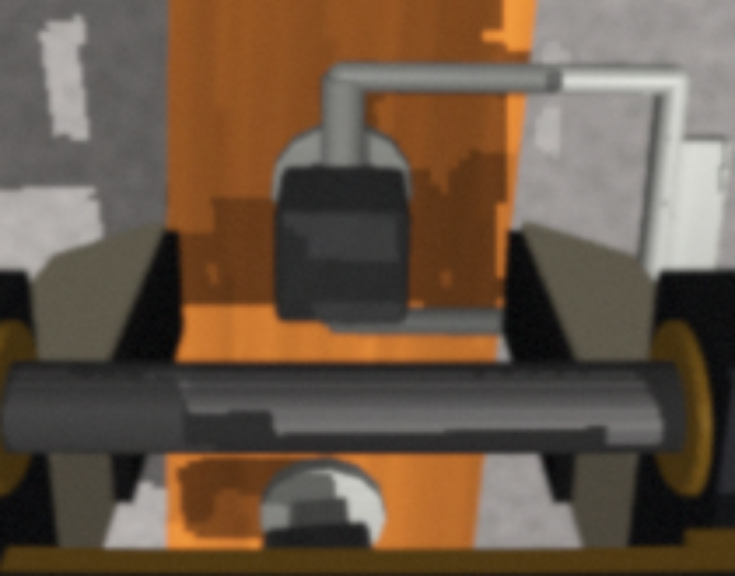

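```bash
python3 - <<'E'
import cv2
a=cv2.imread("pics/scene2.png");cv2.imwrite("pics/s2d.png",cv2.resize(a[185:255,315:395],None,fx=10,fy=8,interpolation=cv2.INTER_CUBIC))
E
```

```text
(no output)
```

View pics/s2d.png

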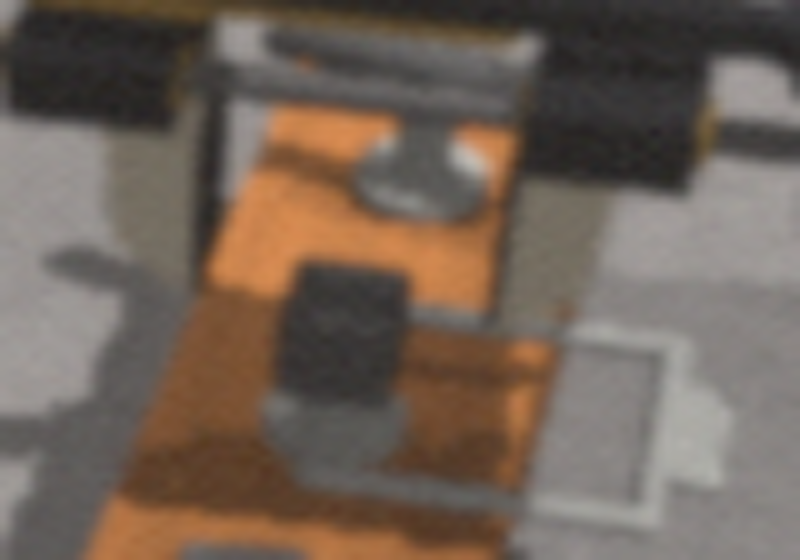

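```bash
python3 - <<'E'
from st import *
c=load("pics/scene0.npy")
R=Ro.from_euler("xyz",[ 2.97027919,  1.56969678, -2.0559181 ]).as_matrix();p=np.array([0.16187952, 0.49907913, 0.19512892])
for dx in(0,-.02,-.04):
  for dz in (-.046,.046):
    for dy in (-.0095,.0095):
      print(dx,dy,dz,(proj(c,p+R@[dx,dy,dz])[0]-[490,0])*5)
a=cv2.imread("pics/scene0.png");cv2.imwrite("pics/s0g.png",cv2.resize(a[0:110,490:640],None,fx=5,fy=5,interpolation=cv2.INTER_CUBIC))
d=snap("top","2")
a=cv2.imread("pics/top2.png");cv2.imwrite("pics/t2g.png",cv2.resize(a[100:260,200:400],None,fx=4,fy=3.7,interpolation=cv2.INTER_CUBIC))
E
```

```text
2.3 [0.545 0.128 0.075] [ 0.094  0.525  1.592  0.     1.022 -1.428] [-0.372 -0.994  0.215] 0.050478998072613
0 -0.0095 -0.046 [114.003 440.147]
0 0.0095 -0.046 [119.203 423.301]
0 -0.0095 0.046 [338.472 485.021]
0 0.0095 0.046 [340.521 466.856]
-0.02 -0.0095 -0.046 [130.211 398.036]
-0.02 0.0095 -0.046 [135.259 381.528]
-0.02 -0.0095 0.046 [359.211 442.013]
-0.02 0.0095 0.046 [360.98  424.192]
-0.04 -0.0095 -0.046 [146.967 354.497]
-0.04 0.0095 -0.046 [151.85  338.361]
-0.04 -0.0095 0.046 [380.681 397.49 ]
-0.04 0.0095 0.046 [382.148 380.047]
```

View pics/s0g.png

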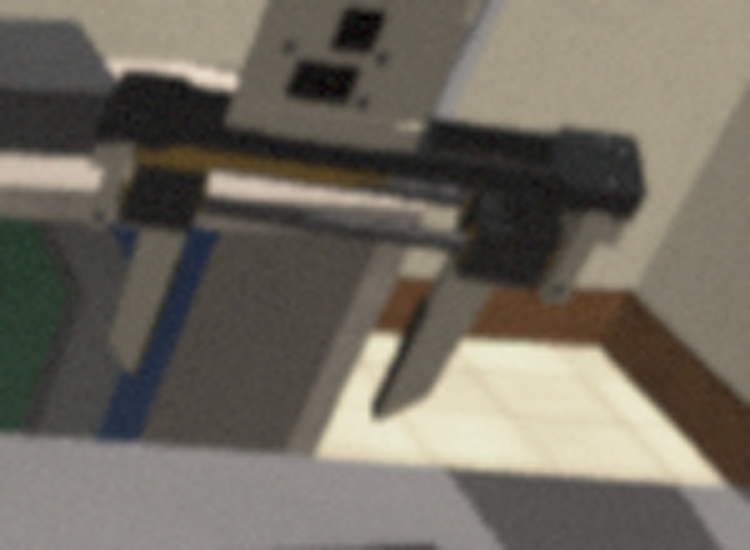

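View pics/t2g.png

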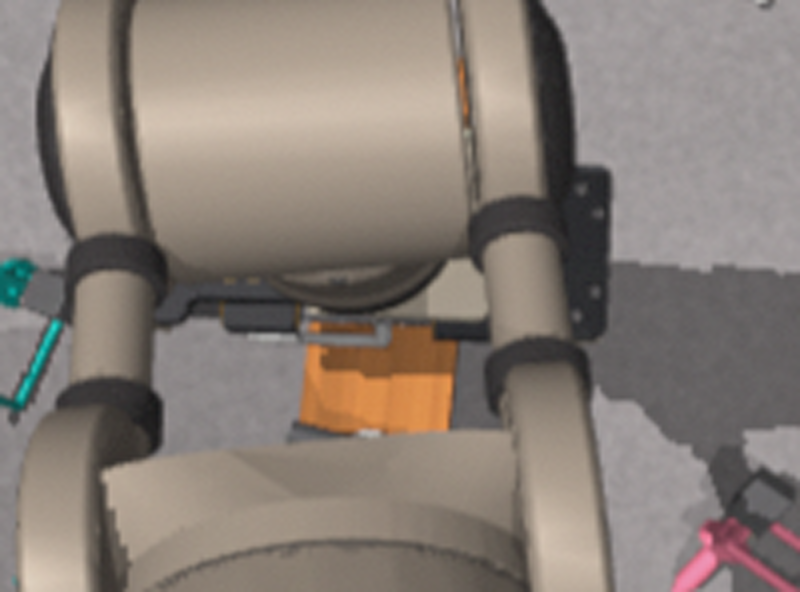

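```bash
python3 - <<'E'
from st import *
d=load("pics/wrist2.npy"); print(d["T"])
o=np.array([.545,.1275,.055]);a=np.radians(-2.8);Rz=np.array([[np.cos(a),-np.sin(a),0],[np.sin(a),np.cos(a),0],[0,0,1]])
L={"headtop":[(-11,-11,46),(-11,11,46),(11,11,46),(11,-11,46)],"headbot":[(-11,-11,20),(-11,11,20)],"bar":[(-27,0,14),(-27,60,14),(27,60,14),(27,0,14)],"fl":[(-14,0,6),(0,-14,6)]}
for k,v in L.items(): print(k,(((proj(d,o+np.array(v)/1000@Rz.T)-[220,170])*[3.5,3.2])).round())
t=load("pics/top2.npy"); R=Ro.from_euler("xyz",s["tool_rot"]).as_matrix()
for dx in(0,-.03):
  for dz in (-.0255,.0255): print(dx,dz,(proj(t,s["tool_pos"]+R@[dx,0,dz])[0]-[200,100])*[4,3.7])
E
```

```text
2.35 [0.545 0.128 0.075] [ 0.094  0.525  1.592  0.     1.022 -1.428] [ 0.443 -0.157 -0.028] 0.05054367541384278
[[ 0.048  0.956  0.29   0.466]
 [ 0.999 -0.046 -0.014  0.132]
 [ 0.     0.29  -0.957  0.264]
 [ 0.     0.     0.     1.   ]]
headtop [[265. 212.]
 [404. 212.]
 [402. 325.]
 [268. 325.]]
headbot [[275. 161.]
 [397. 161.]]
bar [[336.  75.]
 [665.  75.]
 [641. 318.]
 [336. 318.]]
fl [[336. 125.]
 [264. 187.]]
0 -0.0255 [437.165 286.218]
0 0.0255 [326.96  282.062]
-0.03 -0.0255 [435.449 277.885]
-0.03 0.0255 [321.145 273.57 ]
```

Both views put the visible fingertips about 30 mm short of the reported TCP. I'll test this with a light close before trusting either figure.

Emit:
{"method": "jog_arm", "body": {
  "plan": [0,0,0,0,0,0,-1,0,0,0,0,0,0,-1,0,0,0,0,0,0,-1,0,0,0,0,0,0,-1],
  "newtons": 5
}}

```text
time: 2.75
tool_pos: [0.5445, 0.128, 0.0737]
tool_rot: [-0.749, 1.571, 0.773]
contact_force: [0.4, -0.4, -0.5]
opening: 0.0234
```

```bash
python3 - <<'E'
from st import *
for n in ("scene","wrist"): d=snap(n,"3")
a=cv2.imread("pics/scene3.png");b=cv2.imread("pics/wrist3.png")
cv2.imwrite("pics/s3.png",np.hstack([cv2.resize(a[185:255,315:395],(400,350),interpolation=cv2.INTER_CUBIC),cv2.resize(b[170:350,220:430],(400,350))]))
E
```

```text
2.75 [0.545 0.128 0.074] [ 0.094  0.527  1.593  0.     1.022 -1.428] [ 0.381 -0.429 -0.519] 0.023350366254077264
```

View pics/s3.png

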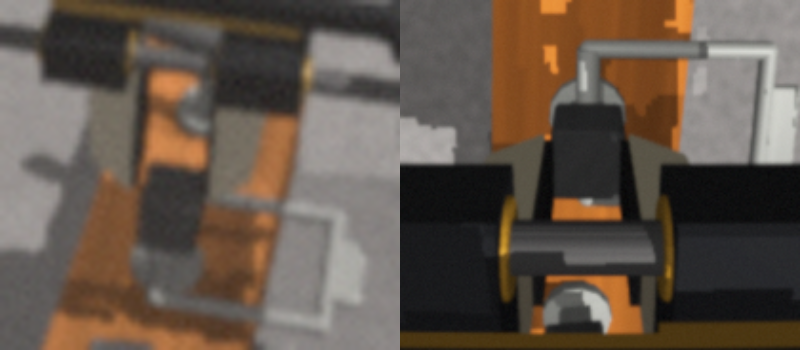

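Emit:
{"method": "jog_arm", "body": {
  "plan": [0,0,0,0,0,0,-1,0,0,0,0,0,0,-1,0,0,0,0,0,0,-1],
  "newtons": 5
}}

```text
time: 3.15
tool_pos: [0.5445, 0.128, 0.0736]
tool_rot: [0.137, 1.571, 1.659]
contact_force: [-0.5, -0.6, 0.4]
opening: 0.0006
```

```bash
python3 - <<'E'
from st import *
for n in ("scene","wrist"): d=snap(n,"4")
a=cv2.imread("pics/scene4.png");b=cv2.imread("pics/wrist4.png")
cv2.imwrite("pics/s4.png",np.hstack([cv2.resize(a[185:255,315:395],(400,350),interpolation=cv2.INTER_CUBIC),cv2.resize(b[170:350,220:430],(400,350))]))
E
```

```text
3.15 [0.544 0.128 0.074] [ 0.094  0.527  1.593  0.     1.022 -1.428] [-0.481 -0.647  0.437] 0.0006475702627637685
```

View pics/s4.png

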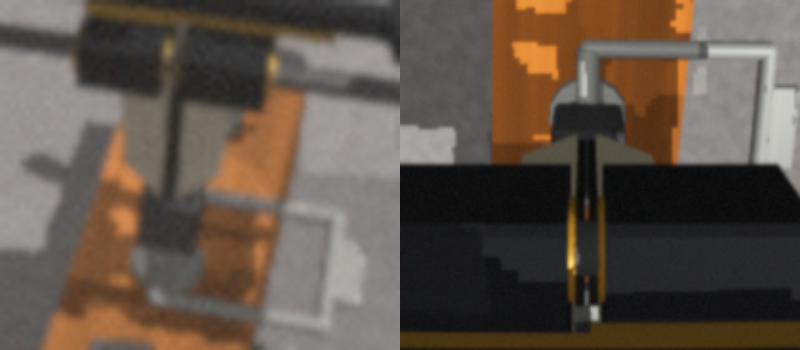

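```bash
python3 - <<'E'
from st import *
w=load("pics/wrist4.npy");c=load("pics/scene4.npy")
R=Ro.from_euler("xyz",s["tool_rot"]).as_matrix()
for dx in(-.02,-.025,-.03,-.035): print(dx,proj(w,s["tool_pos"]+R@[dx,.0095,0])[0],proj(c,s["tool_pos"]+R@[dx,-.0095,0])[0])
for n,(x,y,ww,h) in {"wrist":(280,215,80,60),"scene":(315,190,80,60)}.items():
    a=cv2.imread(f"pics/{n}4.png");cv2.imwrite(f"pics/{n}4z.png",cv2.resize(a[y:y+h,x:x+ww],None,fx=8,fy=8,interpolation=cv2.INTER_CUBIC))
E
```

```text
3.25 [0.544 0.128 0.074] [ 0.094  0.527  1.593  0.     1.022 -1.428] [ 0.376 -0.396  0.072] 0.00045132175292729736
-0.02 [317.502 234.187] [348.444 227.702]
-0.025 [317.498 237.576] [348.598 225.799]
-0.03 [317.494 241.153] [348.754 223.876]
-0.035 [317.489 244.932] [348.911 221.934]
```

View pics/wrist4z.png

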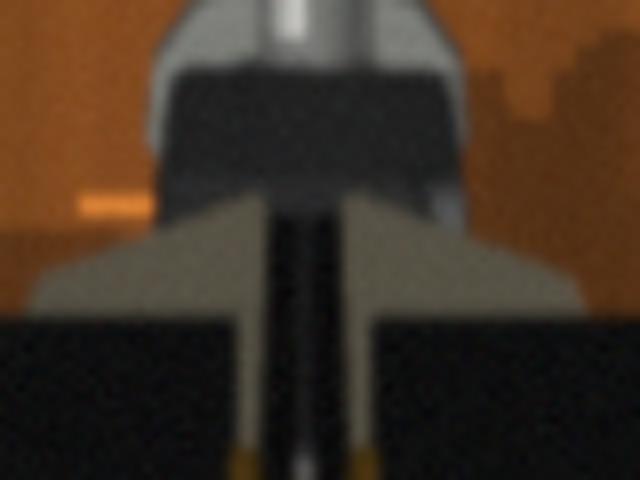

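View pics/scene4z.png

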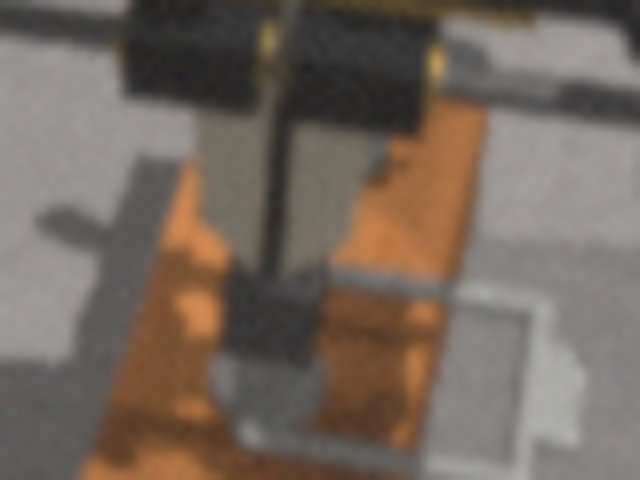

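The test closed to 0 above the head, so the real tips are about 29 mm short of the reported TCP (both views agree). From here on I'll take the true tip as reported z + 0.029. Reopening and going 30 mm lower.

Emit:
{"method": "jog_arm", "body": {
  "plan": [0,0,0,0,0,0,0.1,0,0,0,0,0,0,0.1,0,0,0,0,0,0,0.1,0,0,0,0,0,0,0.1,0,0,0,0,0,0,0.1,0,0,0,0,0,0,0.1,0,0,0,0,0,0,0.1,0,0,0,1.0,0,0,0.1,0,0,0,2.2,0,0,0.1,0,0,0,3.0,0,0,0.1]
}}

```text
time: 4.25
tool_pos: [0.5437, 0.1279, 0.0419]
tool_rot: [1.676, 1.569, -3.085]
contact_force: [0.1, -0.4, -0.6]
opening: 0.0506
```

Emit:
{"method": "jog_arm", "body": {
  "plan": [0,0,0,0,0,0,-1,0,0,0,0,0,0,-1,0,0,0,0,0,0,-1,0,0,0,0,0,0,-1,0,0,0,0,0,0,-1,0,0,0,0,0,0,-1,0,0,0,0,0,0,-1],
  "newtons": 30
}}

```text
time: 4.95
tool_pos: [0.5448, 0.1281, 0.044]
tool_rot: [-1.285, 1.57, 0.237]
contact_force: [0.2, 0.0, 2.6]
opening: 0.0217
```

```bash
python3 - <<'E'
from st import *
for n in ("scene","wrist"): d=snap(n,"5")
a=cv2.imread("pics/scene5.png");b=cv2.imread("pics/wrist5.png")
cv2.imwrite("pics/s5.png",np.hstack([cv2.resize(a[185:255,315:395],(400,350),interpolation=cv2.INTER_CUBIC),cv2.resize(b[170:350,220:430],(400,350))]))
E
```

```text
4.95 [0.545 0.128 0.044] [ 0.094  0.565  1.621  0.     0.954 -1.428] [0.241 0.048 2.556] 0.021747707158225868
```

View pics/s5.png

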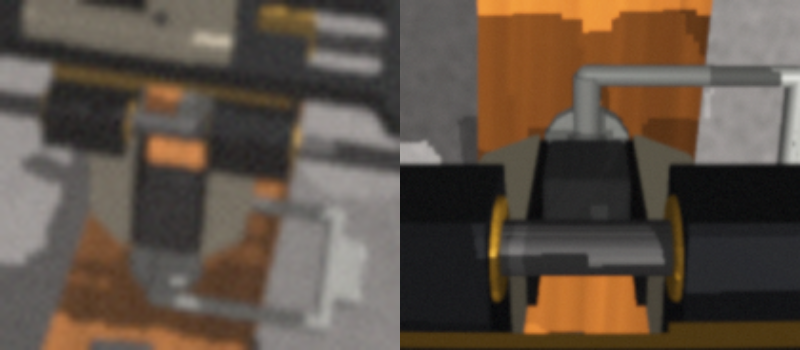

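The head is gripped (opening 21.7 mm). Lifting.

Emit:
{"method": "jog_arm", "body": {
  "plan": [0,0,0,-1,0,0,-1,0,0,0,-3,0,0,-1,0,0,0,-6,0,0,-1,0,0,0,-9,0,0,-1,0,0,0,-12,0,0,-1,0,0,0,-12,0,0,-1,0,0,0,-12,0,0,-1]
}}

```text
time: 5.75
tool_pos: [0.5441, 0.1279, 0.1634]
tool_rot: [1.563, 1.571, 3.085]
contact_force: [-0.5, -0.1, -3.7]
opening: 0.022
```

```bash
python3 - <<'E'
from st import *
for n in ("scene","wrist"): d=snap(n,"6")
a=cv2.imread("pics/scene6.png");b=cv2.imread("pics/wrist6.png")
cv2.imwrite("pics/s6.png",np.hstack([cv2.resize(a[120:260,290:430],(400,400),interpolation=cv2.INTER_CUBIC),cv2.resize(b[120:350,210:440],(400,400))]))
print(delta(s,[.5603,-.1305,.165],tgt(100.4)))
E
```

```text
5.75 [0.544 0.128 0.163] [ 0.094  0.431  1.48   0.     1.231 -1.428] [-0.481 -0.077 -3.715] 0.02196304534777783
(array([-13.18 ,   0.001,  -0.008]), array([ -0.163,  -2.869, -25.734]))
```

View pics/s6.png

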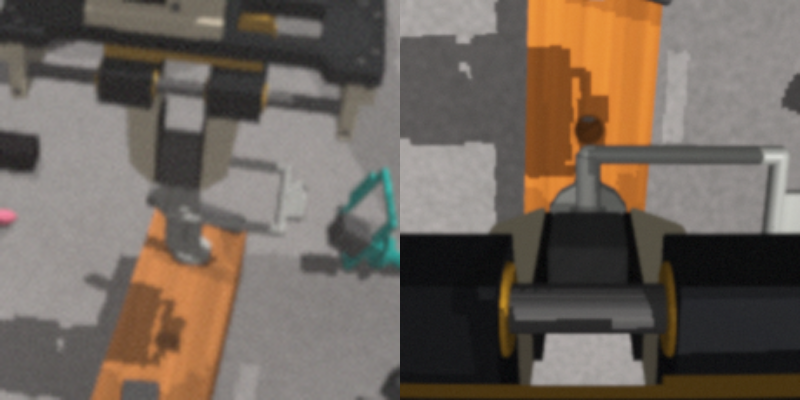

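Emit:
{"method": "jog_arm", "body": {
  "plan": [-2,0,0,-0.2,-0.4,-3,-1,-4,0,0,-0.2,-0.9,-7,-1,-6,0,0,-0.2,-1.3,-11,-1,-8,0,0,-0.2,-1.8,-15,-1,-10,0,0,-0.2,-2.2,-19,-1,-12,0,0,-0.2,-2.6,-23,-1,-13.2,0,0,-0.2,-2.8,-25.3,-1,-13.2,0,0,-0.2,-2.9,-25.7,-1,-13.2,0,0,-0.2,-2.9,-25.7,-1,-13.2,0,0,-0.2,-2.9,-25.7,-1]
}}

```text
time: 6.85
tool_pos: [0.5605, -0.1288, 0.1647]
tool_rot: [0.752, 1.569, 2.505]
contact_force: [-0.3, 0.5, -4.2]
opening: 0.0219
```

```bash
python3 - <<'E'
from st import *
for n in ("scene","wrist"): d=snap(n,"7")
a=cv2.imread("pics/scene7.png");b=cv2.imread("pics/wrist7.png")
cv2.imwrite("pics/s7.png",cv2.resize(a[130:240,140:280],None,fx=5.5,fy=5.2,interpolation=cv2.INTER_CUBIC))
cv2.imwrite("pics/w7.png",cv2.resize(b[100:300,200:460],None,fx=3,fy=3))
print(delta(s,[.5603,-.1305,.165],tgt(100.4)))
E
```

```text
6.85 [ 0.561 -0.129  0.165] [-0.36   0.46   1.428  0.001  1.256 -2.113] [-0.319  0.517 -4.156] 0.021861001140049383
(array([ 0.039,  0.093, -0.087]), array([-0.031,  0.052, -0.16 ]))
```

View pics/s7.png

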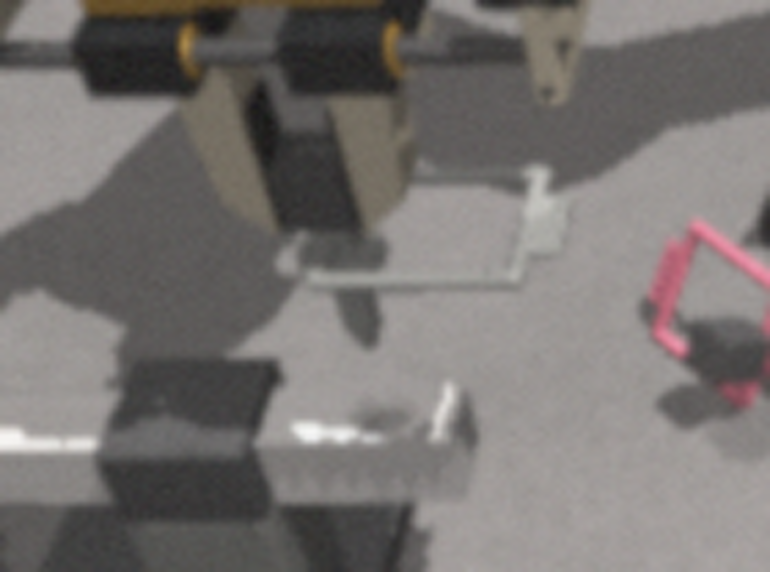

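View pics/w7.png

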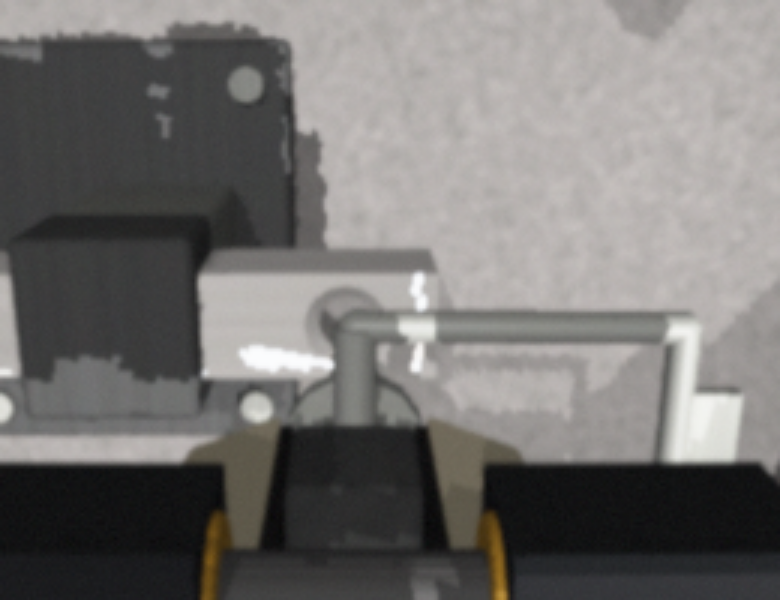

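```bash
python3 - <<'E'
from st import *
c=load("pics/scene7.npy");w=load("pics/wrist7.npy")
p=s["tool_pos"]
for dz in (.011,-.027): print((proj(c,p+[0,0,dz])[0]-[140,130])*[5.5,5.2])
a=np.radians(10.4);Rz=np.array([[np.cos(a),-np.sin(a),0],[np.sin(a),np.cos(a),0],[0,0,1]])
L=np.array([(-27,0,14),(-27,60,14),(27,60,14),(-14,0,6),(0,-14,6),(0,14,6),(-11,-11,46),(-11,11,46)])/1000
print((proj(w,p+[0,0,.011]+L@Rz.T)-[200,100])*3)
print("hole",(proj(w,[.5603,-.1305,.105])-[200,100])*3, (proj(c,[.5603,-.1305,.105])-[140,130])*[5.5,5.2])
print("mouth edge -x",(proj(w,np.array([.5603,-.1305,.105])+np.array([(-.0115,0,0),(0,-.0115,0),(0,.0115,0),(-.015,.025,0)])@Rz.T)-[200,100])*3)
E
```

```text
6.95 [ 0.561 -0.129  0.165] [-0.359  0.459  1.428  0.     1.255 -2.113] [-0.537  0.062 -2.028] 0.021565653530425173
[342.563 256.843]
[367.816 341.867]
[[352.182 323.886]
 [682.751 324.011]
 [654.273 583.657]
 [352.101 375.978]
 [280.89  442.683]
 [423.189 442.743]
 [280.466 485.761]
 [423.978 485.813]]
hole [[345.701 321.983]] [[383.828 409.337]]
mouth edge -x [[345.653 281.381]
 [303.73  321.957]
 [387.672 322.006]
 [438.365 268.897]]
```

Emit:
{"method": "jog_arm", "body": {
  "plan": [0,0,0,0,0.05,-0.15,-1,0,0,0,1.5,0.05,-0.15,-1,0,0,0,3,0.05,-0.15,-1,0,0,0,3.5,0.05,-0.15,-1,0,0,0,4,0.05,-0.15,-1,0,0,0,4.3,0.05,-0.15,-1,0,0,0,4.3,0.05,-0.15,-1]
}}

```text
time: 7.65
tool_pos: [0.5609, -0.1316, 0.1227]
tool_rot: [-1.523, 1.571, 0.23]
contact_force: [-0.3, -0.2, -2.8]
opening: 0.0217
```

```bash
python3 - <<'E'
from st import *
for n in ("scene","wrist"): d=snap(n,"8")
a=cv2.imread("pics/scene8.png");b=cv2.imread("pics/wrist8.png")
A=cv2.resize(a[150:240,150:270],(480,360),interpolation=cv2.INTER_CUBIC);B=cv2.resize(b[100:300,200:460],(480,360))
cv2.imwrite("pics/s8.png",np.vstack([A,B])[:, :])
for i in range(3): 
    from cell import observe
print(delta(s,[.5603,-.1305,.094],tgt(100.4)))
E
```

```text
7.65 [ 0.561 -0.132  0.123] [-0.363  0.499  1.486  0.     1.156 -2.116] [-0.289 -0.196 -2.828] 0.021660343328408355
(array([0.033, 0.   , 0.008]), array([2.867, 0.037, 0.115]))
```

View pics/s8.png

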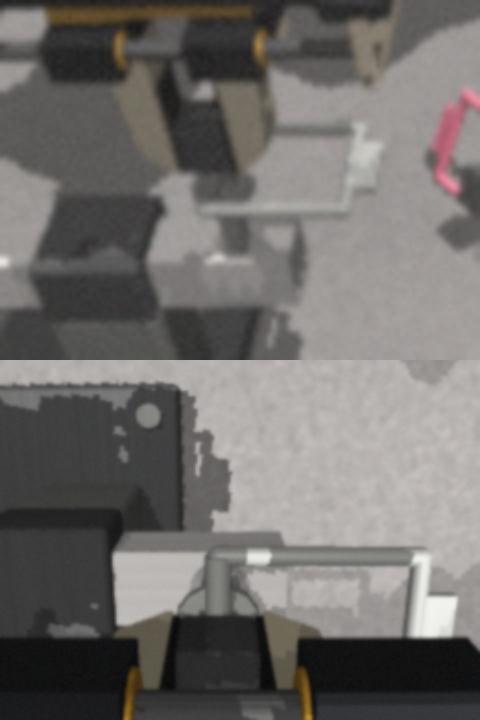

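The shank tip is in the hole and the contact force hasn't changed. Continuing down gently.

Emit:
{"method": "jog_arm", "body": {
  "plan": [0,0,0,0.5,0.02,0.06,-1,0,0,0,1,0.02,0.06,-1,0,0,0,1.4,0.02,0.06,-1,0,0,0,1.4,0.02,0.06,-1]
}}

```text
time: 8.15
tool_pos: [0.56, -0.1309, 0.1077]
tool_rot: [0.972, 1.569, 2.724]
contact_force: [-0.3, -0.3, -3.0]
opening: 0.0217
```

Emit:
{"method": "jog_arm", "body": {
  "plan": [0,0,0,0.4,0,0,-1,0,0,0,0.8,0,0,-1,0,0,0,1.1,0,0,-1,0,0,0,1.3,0,0,-1,0,0,0,1.3,0,0,-1]
}}

```text
time: 8.65
tool_pos: [0.5603, -0.131, 0.0952]
tool_rot: [0.845, 1.57, 2.597]
contact_force: [0.7, -0.4, -2.3]
opening: 0.0217
```

Emit:
{"method": "jog_arm", "body": {
  "plan": [0,0,0,0.1,0,0,-1,0,0,0,0.2,0,0,-1,0,0,0,0.2,0,0,-1]
}}

```text
time: 8.95
tool_pos: [0.5607, -0.1312, 0.094]
tool_rot: [-2.001, 1.57, -0.248]
contact_force: [-0.9, -0.3, -0.7]
opening: 0.022
```

```bash
python3 - <<'E'
from st import *
for n in ("scene","wrist"): d=snap(n,"9")
a=cv2.imread("pics/scene9.png");b=cv2.imread("pics/wrist9.png")
A=cv2.resize(a[160:240,160:270],(480,350),interpolation=cv2.INTER_CUBIC);B=cv2.resize(b[100:300,200:460],(480,350))
cv2.imwrite("pics/s9.png",np.vstack([A,B])[:, :])
E
```

```text
8.95 [ 0.561 -0.131  0.094] [-0.363  0.529  1.523  0.     1.089 -2.116] [-0.858 -0.319 -0.663] 0.02196341426727635
```

View pics/s9.png

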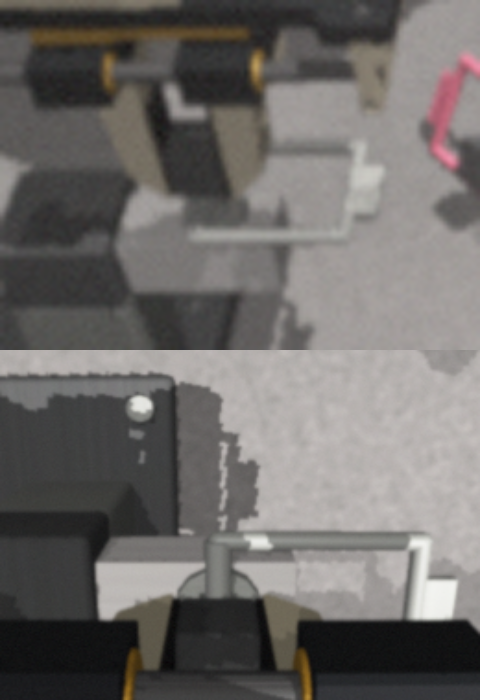

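Force is starting to unload, so the flange is close to seating. I'll push a little further to find contact.

Emit:
{"method": "jog_arm", "body": {
  "plan": [0,0,0,0.1,0,0,-1,0,0,0,0.2,0,0,-1,0,0,0,0.2,0,0,-1]
}}

```text
time: 9.35
tool_pos: [0.5607, -0.1311, 0.094]
tool_rot: [-2.107, 1.569, -0.354]
contact_force: [-5.6, 2.1, 14.8]
opening: 0.0219
```

The pin is seated: 15 N upward at reported z = 0.094, exactly the expected height. Easing off, opening and lifting clear.

Emit:
{"method": "jog_arm", "body": {
  "plan": [0,0,0,-0.2,0,0,-1,0,0,0,-0.2,0,0,0.1,0,0,0,-0.2,0,0,0.1,0,0,0,-0.2,0,0,0.1,0,0,0,-0.2,0,0,0.1,0,0,0,-1,0,0,0.1,0,0,0,-3,0,0,0.1,0,0,0,-6,0,0,0.1,0,0,0,-8,0,0,0.1,0,0,0,-8,0,0,0.1]
}}

```text
time: 10.35
tool_pos: [0.5623, -0.1318, 0.1753]
tool_rot: [-2.106, 1.564, -0.353]
contact_force: [0.4, 0.3, -0.0]
opening: 0.0507
```

```bash
python3 - <<'E'
from st import *
for n in ("scene","wrist"): d=snap(n,"10")
a=cv2.imread("pics/scene10.png");b=cv2.imread("pics/wrist10.png")
A=cv2.resize(a[160:240,160:270],(480,350),interpolation=cv2.INTER_CUBIC);B=cv2.resize(b[80:280,180:440],(480,350))
cv2.imwrite("pics/s10.png",np.vstack([A,B])[:, :])
# press pose: over tab 64mm along arm, jaw across
h=np.array([.5605,-.131]);a=np.radians(100.4);
for r in (.060,): print(delta(s,[*(h+r*np.array([np.cos(a),np.sin(a)])),.165],tgt(10.4)))
E
```

```text
10.35 [ 0.562 -0.132  0.175] [-0.363  0.45   1.414  0.     1.271 -2.116] [ 0.381  0.277 -0.035] 0.05068521728866407
(array([90.024,  0.107,  0.419]), array([1.007, 0.167, 6.112]))
```

View pics/s10.png

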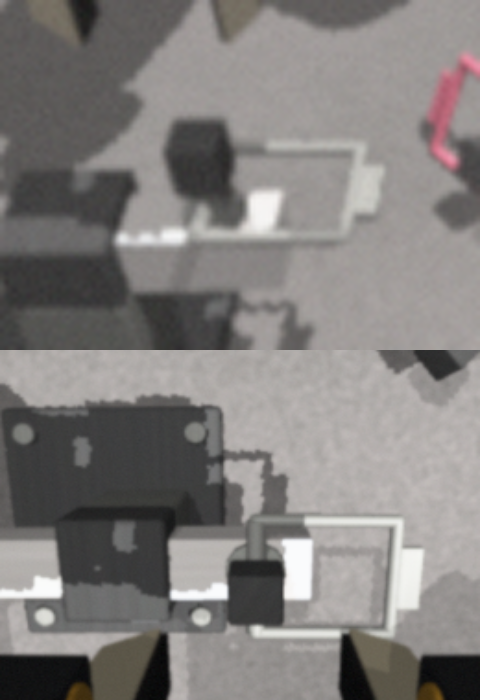

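The pin is fully down, with the loop out past the arm end (tab on the right). Next: shut the fingers, turn 90° and move over the tab.

Emit:
{"method": "jog_arm", "body": {
  "plan": [8.5,0,0,0,0,1,-1,17,0,0,0,0,2,-1,25.5,0,0,0,0,3,-1,34,0,0,0,0,4,-1,42.5,0,0,0,0,5,-1,51,0,0,0,0.1,5.9,-1,59.5,0,0,0,0.1,5.9,-1,68,0,0,0,0.1,5.9,-1,76.5,0,0,0,0.1,5.9,-1,85,0,0,0,0.1,5.9,-1]
}}

```text
time: 11.45
tool_pos: [0.5479, -0.073, 0.17]
tool_rot: [2.575, 1.568, 2.838]
contact_force: [-0.1, -0.0, 0.5]
opening: 0.0007
```

Emit:
{"method": "jog_arm", "body": {
  "plan": [5,0,0,0,0,0,-1,5,0,0,0,0,0,-1]
}}

```text
time: 11.65
tool_pos: [0.5481, -0.073, 0.1702]
tool_rot: [2.644, 1.568, 2.825]
contact_force: [0.8, -0.8, -0.5]
opening: 0.0007
```

```bash
python3 - <<'E'
from st import *
for n in ("scene","wrist","top"): d=snap(n,"11")
a=cv2.imread("pics/scene11.png");b=cv2.imread("pics/wrist11.png");c=cv2.imread("pics/top11.png")
A=cv2.resize(a[110:240,140:300],(480,390),interpolation=cv2.INTER_CUBIC)
cv2.imwrite("pics/s11.png",A); cv2.imwrite("pics/w11.png",b)
h=np.array([.5605,-.131]);a=np.radians(100.4);
print(delta(s,[*(h+.058*np.array([np.cos(a),np.sin(a)])),.165],tgt(10.4)))
E
```

```text
11.65 [ 0.548 -0.073  0.17 ] [-0.271  0.415  1.484  0.     1.244 -0.452] [ 0.821 -0.762 -0.531] 0.0007248881756464256
(array([-0.02 , -0.134, -0.073]), array([ 0.518, -0.126,  0.178]))
```

View pics/s11.png

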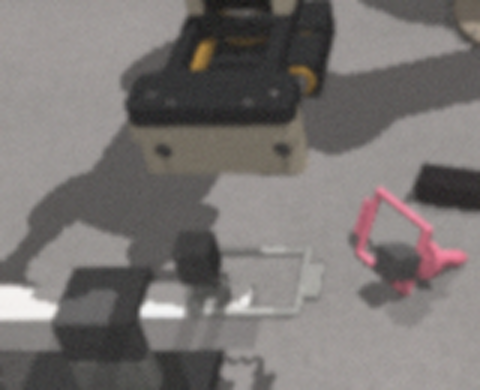

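View pics/w11.png

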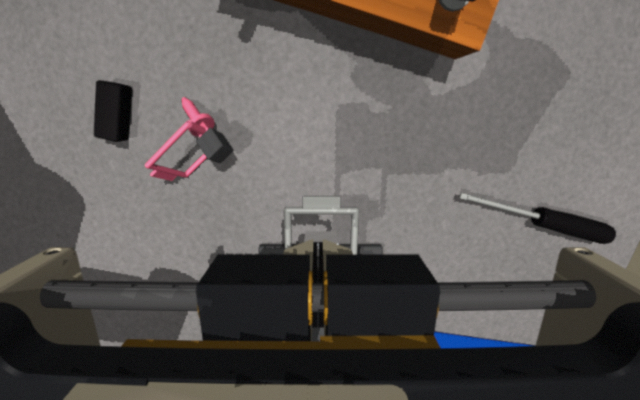

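Positioned over the tab. The wrist view shows the tab at (321,203) and the fingers at (318,245) at a closer depth. Descending slowly while watching the force.

Emit:
{"method": "jog_arm", "body": {
  "plan": [0,0,0,3,0,0.2,-1,0,0,0,5,0,0.2,-1,0,0,0,6,0,0.2,-1,0,0,0,7,0,0.2,-1,0,0,0,7.4,0,0.2,-1,0,0,0,7.7,0,0.2,-1,0,0,0,8,0,0.2,-1]
}}

```text
time: 12.5
tool_pos: [0.5513, -0.073, 0.0921]
tool_rot: [-0.37, 1.569, -0.188]
contact_force: [-0.6, 0.1, 1.4]
opening: -0.0
```

```bash
python3 - <<'E'
from st import *
for n in ("scene","wrist"): d=snap(n,"12")
a=cv2.imread("pics/scene12.png");b=cv2.imread("pics/wrist12.png")
A=cv2.resize(a[110:240,140:300],(480,390),interpolation=cv2.INTER_CUBIC);B=cv2.resize(b[150:300,230:410],(480,390))
cv2.imwrite("pics/s12.png",np.vstack([A,B])[:600])
E
```

```text
12.5 [ 0.551 -0.073  0.092] [-0.27   0.498  1.583  0.     1.058 -0.452] [-0.596  0.111  1.4  ] -3.413214044036098e-05
```

View pics/s12.png

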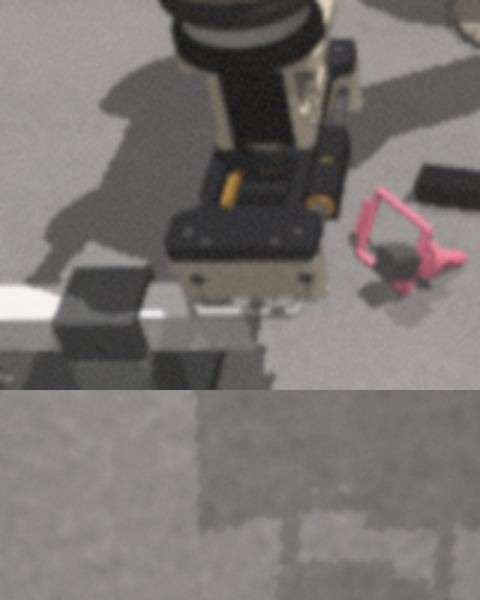

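Emit:
{"method": "jog_arm", "body": {
  "plan": [0,0,0,0.4,0,0,-1,0,0,0,0.8,0,0,-1,0,0,0,1.2,0,0,-1,0,0,0,1.6,0,0,-1,0,0,0,2,0,0,-1]
}}

```text
time: 13.1
tool_pos: [0.5507, -0.0729, 0.0712]
tool_rot: [2.47, 1.571, 2.652]
contact_force: [0.1, -0.8, 1.1]
opening: 0.0002
```

```bash
python3 - <<'E'
from st import *
for n in ("scene","wrist"): d=snap(n,"13")
a=cv2.imread("pics/scene13.png");b=cv2.imread("pics/wrist13.png")
A=cv2.resize(a[160:240,160:270],(600,436),interpolation=cv2.INTER_CUBIC)
cv2.imwrite("pics/s13.png",A);
E
```

```text
13.1 [ 0.551 -0.073  0.071] [-0.27   0.524  1.606  0.     1.012 -0.452] [ 0.088 -0.776  1.066] 0.0001930599045867562
```

View pics/s13.png

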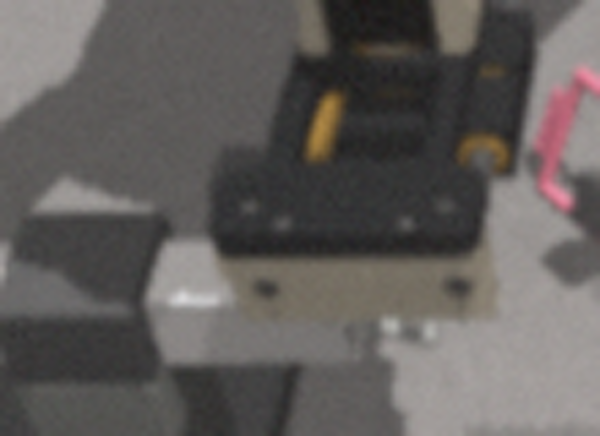

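View pics/wrist13.png

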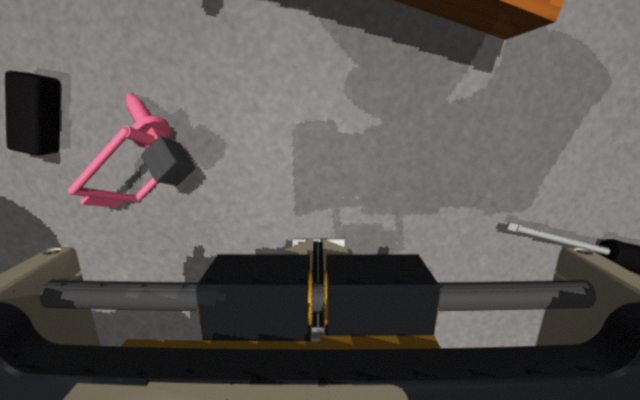

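The tab is swinging down under the fingers (force about 1 N). Continuing.

Emit:
{"method": "jog_arm", "body": {
  "plan": [0,0,0,0.4,0,0,-1,0,0,0,0.8,0,0,-1,0,0,0,1.2,0,0,-1,0,0,0,1.6,0,0,-1,0,0,0,2,0,0,-1,0,0,0,2.2,0,0,-1]
}}

```text
time: 13.8
tool_pos: [0.5505, -0.0728, 0.049]
tool_rot: [2.579, 1.57, 2.761]
contact_force: [0.0, -0.0, 0.3]
opening: 0.0007
```

```bash
python3 - <<'E'
from st import *
for n in ("scene","wrist"): d=snap(n,"14")
a=cv2.imread("pics/scene14.png");b=cv2.imread("pics/wrist14.png")
A=cv2.resize(a[160:240,160:270],(600,436),interpolation=cv2.INTER_CUBIC)
cv2.imwrite("pics/s14.png",A);
E
```

```text
13.8 [ 0.551 -0.073  0.049] [-0.27   0.553  1.628  0.     0.962 -0.452] [ 0.004 -0.001  0.314] 0.0007244236471595082
```

View pics/s14.png

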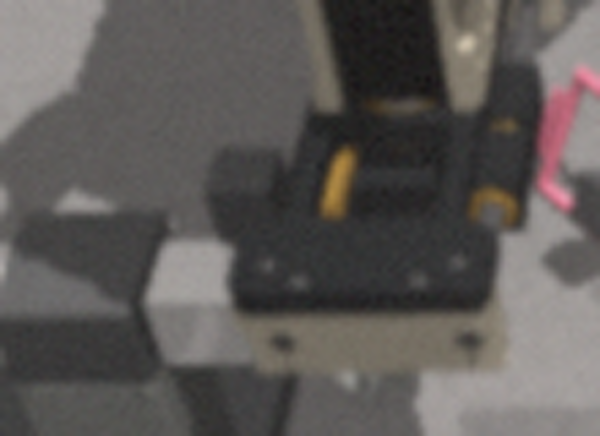

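View pics/wrist14.png

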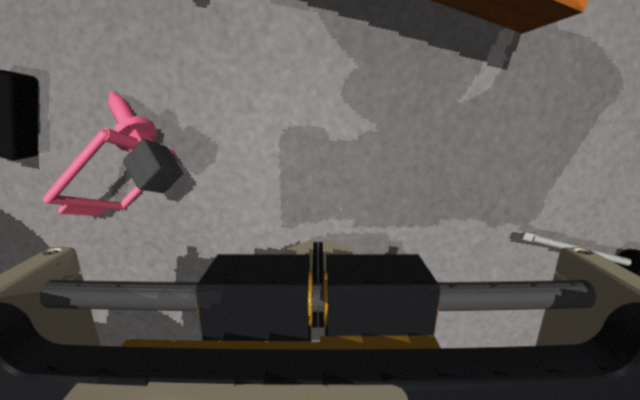

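The force dropped to zero, so it has probably snapped. Backing off upwards to look.

Emit:
{"method": "jog_arm", "body": {
  "plan": [0,0,0,-2,0.3,0,-1,0,0,0,-5,0.5,0,-1,0,0,0,-9,1,0,-1,0,0,0,-13,4,0,-1,0,0,0,-14,8,0,-1,0,0,0,-14,12,0,-1,0,0,0,-14,16,0,-1,0,0,0,-14,18,0,-1,0,0,0,-14,18,0,-1]
}}

```text
time: 14.8
tool_pos: [0.5176, 0.1066, 0.19]
tool_rot: [0.804, 1.57, 0.99]
contact_force: [0.5, -0.7, 0.2]
opening: 0.0002
```

```bash
python3 - <<'E'
from st import *
for n in ("scene","wrist","top"): d=snap(n,"15")
a=cv2.imread("pics/scene15.png");b=cv2.imread("pics/top15.png")
A=cv2.resize(a[170:260,150:270],(640,480),interpolation=cv2.INTER_CUBIC)
cv2.imwrite("pics/s15.png",A);cv2.imwrite("pics/t15.png",cv2.resize(b[110:230,390:550],(640,480),interpolation=cv2.INTER_CUBIC))
E
```

```text
14.8 [0.518 0.107 0.19 ] [ 0.058  0.353  1.525  0.001  1.264 -0.128] [ 0.472 -0.697  0.151] 0.000221658580561422
```

View pics/s15.png

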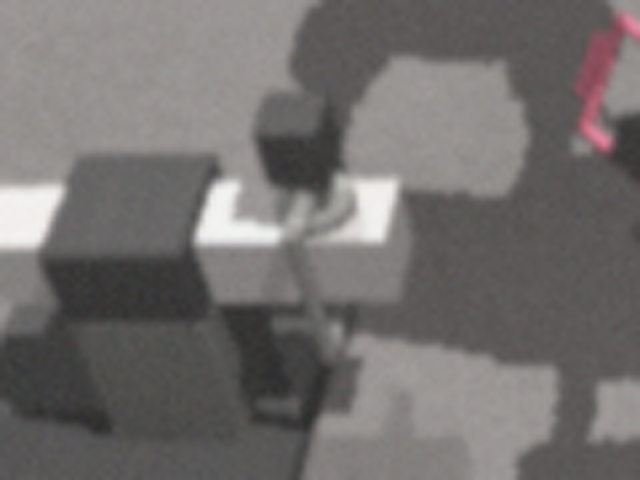

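View pics/t15.png

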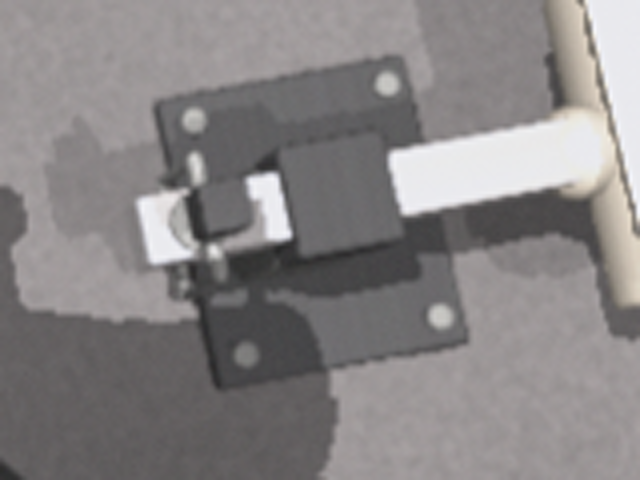

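```bash
python3 - <<'E'
from st import *
c=load("pics/scene15.npy");t=load("pics/top15.npy")
a=np.radians(10.4);Rz=np.array([[np.cos(a),-np.sin(a),0],[np.sin(a),np.cos(a),0],[0,0,1]]);o=np.array([.5604,-.131,.105])
k=640/120
f=lambda L:(((proj(c,o+np.array(L)/1000@Rz.T))-[150,170])*k).round()
g=lambda L:(((proj(t,o+np.array(L)/1000@Rz.T))-[390,110])*4).round()
for th in(1.2,1.4,1.57,1.7):
    P=[(x,r*np.cos(th),14-r*np.sin(th)) for x in(27,-27) for r in (0,60)]; print(th,f(P).tolist(),g(P).tolist())
for dz in (0,5): print("headtop",f([(0,0,46+dz)]),g([(0,0,46+dz)]),"hinge",f([(27,0,14+dz)]))
E
```

```text
14.95 [0.518 0.103 0.19 ] [ 0.052  0.353  1.524 -0.     1.264 -0.129] [-0.718 -0.054 -0.468] 0.00041946902844959696
1.2 [[292.0, 233.0], [388.0, 345.0], [325.0, 125.0], [413.0, 236.0]] [[191.0, 156.0], [116.0, 188.0], [217.0, 274.0], [140.0, 299.0]]
1.4 [[292.0, 233.0], [357.0, 351.0], [325.0, 125.0], [384.0, 242.0]] [[191.0, 156.0], [138.0, 184.0], [217.0, 274.0], [162.0, 295.0]]
1.57 [[292.0, 233.0], [328.0, 353.0], [325.0, 125.0], [357.0, 244.0]] [[191.0, 156.0], [159.0, 181.0], [217.0, 274.0], [183.0, 291.0]]
1.7 [[292.0, 233.0], [306.0, 352.0], [325.0, 125.0], [336.0, 243.0]] [[191.0, 156.0], [175.0, 178.0], [217.0, 274.0], [199.0, 288.0]]
headtop [[289. 107.]] [[224. 202.]] hinge [[292. 233.]]
headtop [[286.  96.]] [[228. 200.]] hinge [[289. 222.]]
```

The measured loop angle and head height match the shut, seated pose. Handing in.

```bash
python3 -c "
from cell import robot; print(robot.hand_in())"
```

```text
the job is handed in; nothing more can be done
None
```

The job is done and handed in at about 15 s of the 51 s allowed. The loop pin is fully down in the arm's upright hole, and its loop is snapped shut under the arm.

**What I did:** I took the grey loop pin from the block's middle socket, gripping its square head. I turned it about 13° so the loop pointed out past the arm's free end, then pushed it down through the hole. After releasing it, I pressed the tab down with the shut fingers until the loop snapped, then moved the gripper well clear.

**Last checks:**
- **Seating:** pushing down met 15 N at exactly the height expected for the flange on the arm. In the last pictures the head and hinge were within about 1–2 mm of the seated pose.
- **Loop:** the pressing force was about 1 N and fell to near zero when it snapped. In the scene and top pictures the loop matches 1.57 rad (hanging straight down) better than the other angles I compared (1.2, 1.4 and 1.7).
- **Gripper:** it was shut, about 0.23 m away and touching nothing.

**What disagreed:** the real fingertips were about 29 mm short of the reported TCP. My first close went shut just above the pin's head without moving it. I corrected the heights by 29 mm from then on, and the seating contact and tab contact both fitted that. I found no cause for the offset.

I looked at the final state only once, right after backing away, and `hand_in` reports no verdict.

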